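Tip the carrier block onto its back and push it home

TASK

A disc carrier block has been left standing on end in the track of its loading fixture. Push its top so that it tips over towards the fixture's stop and lies on its back between the rails with its round disc pocket facing up, then push it along the track until it is fully home against the stop. Only push it with the fingers, never grip or lift it, leave everything else where it is, and move clear of the block at the end.

Things in the scene. Friction and masses are not known exactly. Their poses are not given: they have to be found in the camera images.
- carrier: Grey plastic carrier block, x 40 (thick), y 80 (wide), z 110 mm (tall), about 0.45 kg, standing on end in the track. Origin: centre of its underside; z up, x along the track to the stop. Its -x face (away from the stop) has a round disc pocket, 57 mm across, 6 mm deep, centred 45 mm up. Pushed near its top towards the stop, it falls once the top has gone about 40 mm; it then lies with x down, z to the stop.
- carrier_center (a point): The centre of the carrier block, 55 mm from either end. With the block lying home in the track it is 55 mm from the stop and 26 mm above the bench.
- carrier_toe (a point): The middle of the block's lower edge on the stop side, about which it tips. It stays on the track floor (6 mm above the bench) during the whole job; at the end it is the lower edge of the rear end of the lying block, 110 mm from the stop.
- track: Loading fixture, fixed to the bench: aluminium plate 240 x 110 x 6 mm, two steel rails along it, 14 mm high over the plate and 88 mm apart (4 mm free on either side of the block), and a dark cross bar, 26 mm high over the plate, as the stop at its +x end; the other end is open. Origin: centre of its underside, on the bench; x points along the track to the stop, z up.
- track_stop (a point): The middle of the lower edge of the stop's face, on the track's floor, 105 mm from the track's origin along its x.
- spare: A second carrier block like the first, lying loose on the bench on the robot's side of the track, pocket up with a white disc in it, 40 mm high; leave it. Origin: centre of its underside.
- spare_disc: White lens-shaped disc, 52 mm across, 12 mm thick, in the spare block's pocket; leave it. Origin: centre of its underside.
- ring: Steel ring, 60 mm across and 15 mm high, on the bench on the far side of the track near its open end; leave it. Origin: centre of its underside.
- disc: White lens-shaped disc, 52 mm across, 12 mm high, on the bench behind the push-button box; leave it. Origin: centre of its underside.
- gauge: Ring gauge with a dark handle, 69 x 118 x 8 mm, lying on the bench behind the push-button box, right of the single disc; leave it. Origin: centre of its underside.
- glue_bottle: White dropper bottle with a red cap, 56 mm across and 129 mm tall, standing at the back left; leave it. Origin: centre of its underside.
Things that resemble listed ones, but are neither listed nor needed, are in the scene too. Leave any pink look-alike of the carrier alone.

How it is judged:
On the way:
1. the block has been tipped onto its back, pocket up, between the rails (angle between carrier's own x axis and vertical above 3.04 rad and y of carrier_center in the frame of track between -0.006 and 0.006 m and z of carrier_center in the frame of track below 0.03 m), for 0.2 s.
At the end, for the whole second after the job is handed in: The block lies flat on its back between the rails (within 0.1 rad, centre within 6 mm of the track's middle line), pocket up, its leading end within 4 mm of the stop, at rest (all of step 1 and x of carrier_center in the frame of track between 0.046 and 0.056 m and angle between the z axis of carrier and the x axis of track, either way round below 0.08 rad and linear speed of carrier below 0.01 m/s); the robot touches nothing.
It fails at once if the block is lifted or carried: its lower stop-side edge comes more than 16 mm off the track floor (height (world z) of carrier_toe above 0.022 m).
It fails at once if another thing on the bench is moved more than 15 mm (distance of any of spare, spare_disc, ring, disc, gauge, glue_bottle from where it was at the start of the episode above 0.015 m).
It also fails if it takes over 40 s, if anything falls off the work surface, if the arm or the gripper's body presses on something with over 40 N, if the wrist force passes 120 N, or if a joint passes its speed limit or range.

ROBOT

A 6-joint arm with a two-finger parallel gripper is mounted at the origin on a cart in front of the work surface, level with it; the furniture and walls round the work are solid. World frame = base frame: x ahead of the robot, y to its left, z up, the work surface at z = 0. Lengths are in m, angles in rad, forces in N, time in s.
With the tool pointing down it reaches from about 0.375 to 0.9 m from the base axis. Payload 3.1 kg.
Tool frame: the origin (TCP) lies where the fingers leave the gripper's body, on its centre line; the fingertips stand 70 mm ahead of it and the grasp point (between the pads) lies 51 mm ahead of it; z points along the fingers, y is the line along which they close (so a half turn about z gives the same grasp; the last joint's range is limited). The gripper opens to 87 mm and grips with 3 to 60 N. Pads are 19 mm wide; open, the fingers measure 117 mm over their backs; the gripper's body (75 mm by 190 mm) begins 51 mm behind the grasp point.
Start: joints at [-1.5, 0.527, 1.433, -0, 1.181, -0.178], TCP at [0.155, -0.606, 0.292] pointing down, gripper open.
Joint ranges: [-3.08, 3.08], [-0.75, 2.2], [0.22, 2.44], [-1.43, 4.57], [0, 2.65], [-2.85, 2.85]. Speed limits (rad/s): [2.79, 2.79, 3.14, 3.14, 3.14, 3.14].

INTERFACE

Orientations are given as a unit quaternion [x, y, z, w].
In Python, from rig import robot gives the robot as it stands.
- The arm moves only by the tool send_rows, never from a script. Its argument "deltas" is text: rows parted by semicolons, each of 7 numbers parted by spaces: the shift along the tool's x, y, z in mm, then the turn, a rotation vector about the tool's x, y, z in degrees, then the opening, from 0 (shut) to 1 (fully open). A call has 1 to 10 rows; each row shifts and turns the commanded pose from where the row before left it, along the tool's axes as they then stand; what a row does not reach is not made up. A row lasts 1/8 s, in which the tool goes at most 62.5 mm and 10.7 degrees, less where a joint would pass 70% of its speed; a pose out of reach is approached as far as the arm can. A call is refused whole if a number of a shift passes 62.5 or a number of a turn 10.7, either way. A call with a gripper value outside its range is refused whole. The fingers move at their own pace and stop on an object; "newtons" is the grip in N (left out, the last holds). Time passes only in rows, so rows that do not move let the fingers close. It gives the time, the measured TCP pose, the force, the opening and the grip force at its end, in the units of the state.
- robot.get_obs(): the state, without advancing time (a new reading comes with each control period).
- robot.camera(name): name is "scene" or "top" or "wrist"; returns a dict with "image" (400x640x3 uint8, red, green, blue), "depth" (400x640 float32, m along the optical axis (not along the pixel's ray), 0 where there is no reading), "fovy" (degrees; the focal length in pixels is half the picture's height over the tangent of half this angle, whatever the lens; pixels are square), "cx", "cy" (the principal point, pixels), "rvec" (rotation vector, rad) and "tvec" (3), from world to camera coordinates, as OpenCV has them. Camera axes: x right, y down, z forward; pixel columns grow to the right and rows downward; lengths in m; the calibration is good to about 2 mm. A picture is of the moment at which its call begins.
- robot.hand_in(): hands the job in; it is judged then, once.
Trained networks look in the newest picture that a camera, given by its name, has taken for a name from the list of things; names that differ only in an ending like _2 or _b are one class to them, and where a whole thing is asked for, a point or a joint stands for the part that bears it (a point fixed in the world has none). Each returns a list of dicts, best first, with "p" (0 to 1); they miss things now and then, are a little off and sometimes report something else, mostly with a low value. They report only what shows in the picture. A call takes as long as a camera call. They do not tell look-alikes from the thing itself.
- robot.find_in(camera, thing): "box" ([left, top, right, bottom] in pixels, round what is visible of it).
- robot.cut_out(camera, thing): "region" (400x640 bool, what is visible of it) and "box" ([left, top, right, bottom] in pixels, round what is visible of it).
The state is a dict: "time": time; "q": joint angles; "joint_velocities": joint speeds; "joint_torque": joint torques, N m; "position": TCP position; "tool_rot": TCP orientation; "ft_force": force on the tool from outside, world axes, zero at the start; "moment": the same for the moment, N m; "grip_width": finger opening in m; "grip_force": force on a finger pad.
Only numpy, scipy, OpenCV 4.12 (cv2) and the standard library are available. Lean on these libraries where they do the work, as an engineer would, in place of code of your own. Each camera call takes 0.05 s, during which the arm holds its last target. There are 200 camera calls.

## Working session

There is one attempt and no reset: what is moved stays moved. The work goes in short steps, Python scripts to look and compute and a tool call to move; the robot and the scene stay as the last step left them, time stands still between calls to the robot, and variables do not carry over. Pictures are saved under pics/ and viewed, at most 10 in all, crops included, and the job is handed in when it is done.

Besides the shell and the picture viewer there is one more tool, called after ">>>" as name(argument=value, ...), one argument or row to a line, values as JSON. send_rows: Moves the arm, as the interface text tells. Its arguments: {"type":"object","properties":{"deltas":{"type":"string"},"newtons":{"type":"number"}},"required":["deltas"]}

```bash
mkdir -p pics
cat > h.py <<'E'
import numpy as np, cv2
from rig import robot
def cam(n):
    c=robot.camera(n); c['f']=200/np.tan(np.radians(c['fovy'])/2); c['R']=cv2.Rodrigues(np.array(c['rvec'],float))[0]; return c
def pts(c):
    v,u=np.mgrid[0:400,0:640]; d=c['depth']
    P=np.stack([(u-c['cx'])/c['f']*d,(v-c['cy'])/c['f']*d,d],-1)
    W=(P-np.array(c['tvec']).ravel())@c['R']; W[d==0]=np.nan; return W
def save(c,n,box=None,s=1):
    im=c['image'][...,::-1]
    if box: im=im[box[1]:box[3],box[0]:box[2]]
    cv2.imwrite('pics/'+n,cv2.resize(im,None,fx=s,fy=s))
E
python3 - <<'E'
from h import *
o=robot.get_obs(); print({k:np.round(o[k],3) for k in('time','q','position','tool_rot','ft_force','grip_width')})
for n in('scene','top'):
    c=cam(n); save(c,n+'0.png'); W=pts(c)
    for t in('carrier','track','spare','ring'):
        for r in robot.cut_out(n,t)[:3]:
            w=W[r['region']]; w=w[~np.isnan(w[:,0])]
            print(n,t,round(r['p'],2),np.round(r['box']),np.round(np.percentile(w,[2,50,98],axis=0),3).tolist())
E
```

```text
{'time': np.float64(0.0), 'q': array([-1.5  ,  0.528,  1.434, -0.   ,  1.181, -0.178]), 'position': array([ 0.154, -0.605,  0.291]), 'tool_rot': array([ 0.992,  0.125,  0.   , -0.001]), 'ft_force': array([ 0.447, -1.131,  0.074]), 'grip_width': np.float64(0.087)}
scene carrier 0.68 [279. 172. 304. 216.] [[0.461, 0.135, 0.012], [0.494, 0.143, 0.074], [0.54, 0.177, 0.119]]
scene carrier 0.66 [412. 278. 433. 306.] [[0.489, -0.373, -0.0], [0.503, -0.352, 0.022], [0.537, -0.298, 0.059]]
scene track 0.78 [265. 192. 314. 227.] [[0.446, 0.105, 0.003], [0.481, 0.132, 0.008], [0.548, 0.246, 0.023]]
scene spare 0.49 [250. 212. 264. 216.] [[0.392, 0.201, 0.002], [0.418, 0.205, 0.009], [0.432, 0.21, 0.017]]
scene ring 0.76 [311. 196. 330. 211.] [[0.566, 0.099, -0.001], [0.597, 0.127, 0.012], [0.625, 0.154, 0.019]]
top carrier 0.79 [442. 175. 481. 209.] [[0.495, -0.366, 0.003], [0.53, -0.325, 0.107], [0.572, -0.293, 0.114]]
top carrier 0.66 [262. 187. 283. 222.] [[0.466, 0.137, 0.008], [0.505, 0.155, 0.115], [0.543, 0.191, 0.12]]
top track 0.92 [201. 180. 297. 228.] [[0.454, 0.109, -0.0], [0.508, 0.248, 0.007], [0.562, 0.339, 0.033]]
top spare 0.78 [213. 228. 256. 262.] [[0.364, 0.206, 0.013], [0.4, 0.271, 0.039], [0.44, 0.314, 0.044]]
top ring 0.78 [273. 161. 298. 186.] [[0.57, 0.1, -0.002], [0.598, 0.128, 0.012], [0.628, 0.155, 0.019]]
```

View pics/scene0.png

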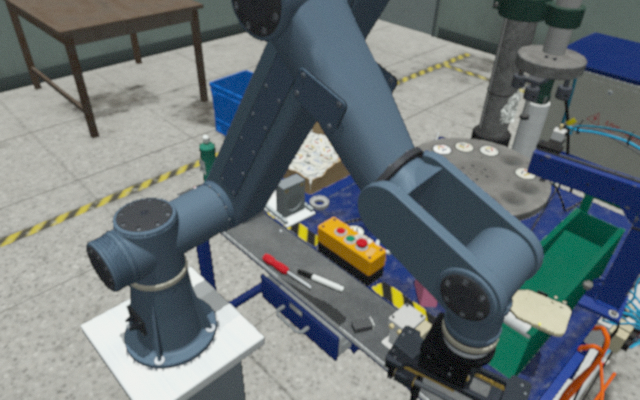

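View pics/top0.png

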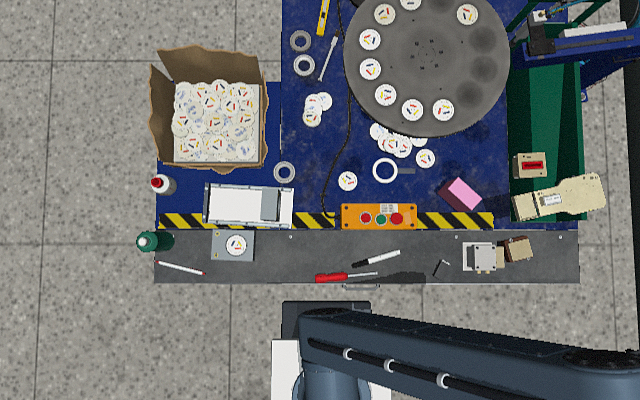

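Run:
```python
from h import *
c=cam('top'); save(c,'crop0.png',(180,140,320,280),4); W=pts(c)
def rect(m,name):
    p=W[m][:,:2].astype(np.float32); r=cv2.minAreaRect(p); print(name,len(p),np.round(r[0],4),np.round(r[1],4),round(r[2],2),np.round(np.median(W[m],0),4), np.round(cv2.boxPoints(r),3).tolist())
r=robot.cut_out('top','carrier')
for q in r:
    m=q['region']&(W[...,2]>.105); rect(m,'top of carrier')
q=robot.cut_out('top','track')[0]; m=q['region']
rect(m&(W[...,2]<.05),'track')
x=W[...,0];y=W[...,1];z=W[...,2]
box=(x>.43)&(x<.59)&(y>.08)&(y<.37)
rect(box&(z>.026)&(z<.04),'stop'); rect(box&(z>.014)&(z<.026)&(y>.2)&(y<.31)&(x>.53),'railfar');rect(box&(z>.014)&(z<.026)&(y>.2)&(y<.31)&(x<.5),'railnear')
```

```text
top of carrier 514 [ 0.5327 -0.3327] [0.0805 0.0427] 46.62 [ 0.5324 -0.3323  0.1099] [[0.49000000953674316, -0.34700000286102295], [0.5210000276565552, -0.37700000405311584], [0.5759999752044678, -0.3179999887943268], [0.5450000166893005, -0.289000004529953]]
top of carrier 522 [0.5057 0.1584] [0.0402 0.0803] 86.78 [0.5057 0.1578 0.1154] [[0.46399998664855957, 0.14100000262260437], [0.5450000166893005, 0.13600000739097595], [0.546999990940094, 0.17599999904632568], [0.46700000762939453, 0.1809999942779541]]
track 2745 [0.5096 0.2246] [0.2391 0.1097] 86.23 [0.5088 0.2507 0.0066] [[0.44699999690055847, 0.10899999737739563], [0.5569999814033508, 0.10199999809265137], [0.5720000267028809, 0.3400000035762787], [0.46299999952316284, 0.34700000286102295]]
stop 325 [0.4957 0.242 ] [0.2056 0.1349] 86.58 [0.4849 0.3316 0.0334] [[0.421999990940094, 0.14300000667572021], [0.5569999814033508, 0.13500000536441803], [0.5690000057220459, 0.3409999907016754], [0.4339999854564667, 0.3490000069141388]]
railfar 141 [0.5595 0.2546] [0.1089 0.0102] 86.86 [0.5591 0.2545 0.0187] [[0.5509999990463257, 0.20100000500679016], [0.5619999766349792, 0.20000000298023224], [0.5680000185966492, 0.3089999854564667], [0.5569999814033508, 0.3089999854564667]]
railnear 148 [0.4613 0.2538] [0.1095 0.0266] 75.76 [0.4616 0.2538 0.0189] [[0.4350000023841858, 0.20399999618530273], [0.460999995470047, 0.19699999690055847], [0.4880000054836273, 0.30399999022483826], [0.4620000123977661, 0.3100000023841858]]
```

The scene picture is mostly arm. In the top view, the grey block stands in the track at about (272,205), with the track at (201–297,180–228). The pink look-alike is at (465,193), and the spare is at (235,245). Those two are the only things I could mistake for the carrier. Heights and sizes match the grey block: its top is at 0.116 m, 80x40 mm, and it is centred on the track. I'll check it in a close crop.

View pics/crop0.png

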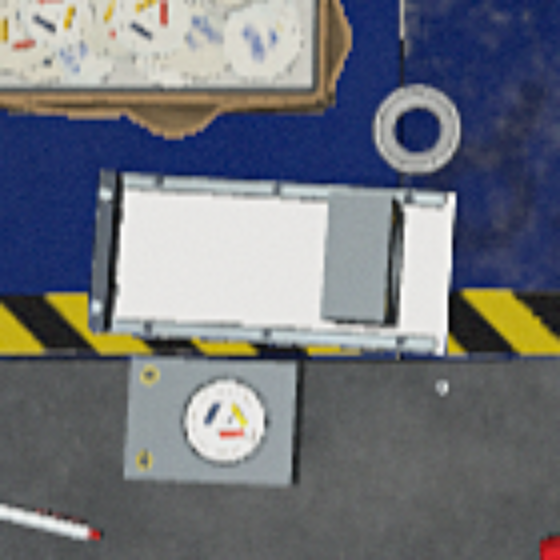

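>>> send_rows(
  deltas="26 -16 0 0 0 0 0.45;52 -32 0 0 0 0 0.45;52 -32 0 0 0 0 0.45;52 -32 0 0 0 0 0.45;52 -32 0 0 0 0 0.45;52 -32 0 0 0 0 0.45;52 -32 0 0 0 0 0.45;26 -16 0 0 0 0 0.45",
)

```text
time: 1.65
position: [0.4535, -0.296, 0.2925]
tool_rot: [0.992, 0.126, 0.0, -0.0]
ft_force: [-1.0, 0.9, -0.1]
grip_width: 0.0392
grip_force: 0.0
```

The crop shows the grey block at (360,258) and the dark stop at the left end (105,250). The pocket side faces the open end on the right. That is the right block.

>>> send_rows(
  deltas="21 -53 0 0 0 0 0.45;21 -53 0 0 0 0 0.45;21 -53 0 0 0 0 0.45;21 -53 0 0 0 0 0.45;21 -53 0 0 0 0 0.45;21 -53 0 0 0 0 0.45;20 -52 0 0 0 0 0.45;0 0 0 0 0 -10.3 0.45;0 0 0 0 0 -10.3 0.45;0 0 0 0 0 -10.3 0.45",
)

```text
time: 2.9
position: [0.5019, 0.0965, 0.2924]
tool_rot: [0.922, 0.388, 0.0, 0.0]
ft_force: [0.2, 0.1, -0.0]
grip_width: 0.0388
grip_force: 0.0
```

>>> send_rows(
  deltas="0 0 0 0 0 -10.3 0.45;0 0 0 0 0 -10.3 0.45;0 0 0 0 0 -10.3 0.45;0 0 0 0 0 -10.3 0.45;0 0 0 0 0 0 0.45;0 0 0 0 0 0 0.45",
)

```text
time: 3.65
position: [0.5019, 0.0961, 0.2924]
tool_rot: [0.73, 0.684, 0.0, 0.0]
ft_force: [-0.0, -0.3, 0.1]
grip_width: 0.0391
grip_force: 0.0
```

```bash
cat >> h.py <<'E'
A=np.radians(86.5); D=np.array([np.cos(A),np.sin(A)]); N=np.array([-D[1],D[0]]); T0=np.array([.5096,.2246])
def tool():
    from scipy.spatial.transform import Rotation as R
    o=robot.get_obs(); p=o['position']; M=R.from_quat(o['tool_rot']).as_matrix(); q=p[:2]-T0
    print('t',round(float(o['time']),2),'s,lat,z',np.round([q@D,q@N,p[2]],4),'tool x in (D,N,z)',np.round([M[:2,0]@D,M[:2,0]@N,M[2,0]],4),'F',np.round(o['ft_force'],1),'q',np.round(o['q'],2))
E
python3 -c "
from h import *
tool()"
```

```text
t 3.65 s,lat,z [-1.288e-01 -2.000e-04  2.924e-01] tool x in (D,N,z) [ 1.     -0.0041  0.    ] F [-0.  -0.3  0.1] q [-0.03  0.37  1.71  0.    1.05  0.04]
```

>>> send_rows(
  deltas="0 0 40 0 0 0 0.45;0 0 50 0 0 0 0.45;0 0 34 0 0 0 0.45;0 0 0 0 0 0 0.45;10 0 0 0 0 0 0.45;10 0 0 0 0 0 0.45;6 0 0 0 0 0 0.45;5 0 0 0 0 0 0.45;5 0 0 0 0 0 0.45;5 0 0 0 0 0 0.45",
)

```text
time: 4.9
position: [0.5045, 0.1371, 0.1684]
tool_rot: [0.729, 0.685, -0.0, 0.0]
ft_force: [0.7, -0.1, 1.0]
grip_width: 0.0391
grip_force: 0.6
```

Run:
```python
from h import *
tool()
for n in('top','wrist'):
    c=cam(n); W=pts(c)
    save(c,n+'1.png',(180,140,320,280) if n=='top' else None,4 if n=='top' else 1)
```

```text
t 4.9 s,lat,z [-0.0876 -0.0003  0.1684] tool x in (D,N,z) [ 1.0e+00 -1.5e-03 -2.0e-04] F [ 0.7 -0.1  1. ] q [ 0.05  0.58  1.8  -0.    0.76  0.11]
```

View pics/wrist1.png

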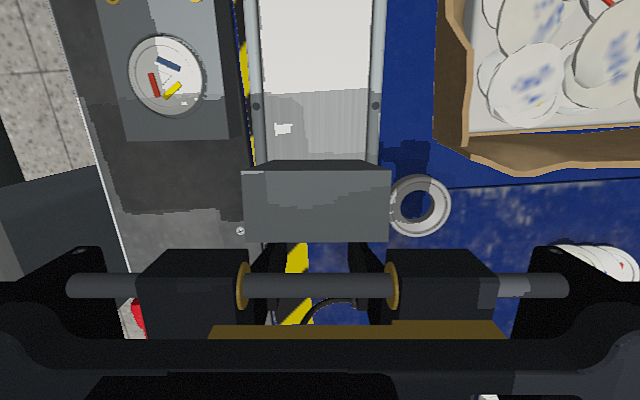

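>>> send_rows(
  deltas="5 0 0 0 0 0 0.45;5 0 0 0 0 0 0.45;4 0 0 0 0 0 0.45;0 0 0 0 0 0 0.45",
)

```text
time: 5.5
position: [0.5052, 0.1514, 0.1682]
tool_rot: [0.729, 0.685, 0.0, -0.0]
ft_force: [-0.4, -0.7, 0.4]
grip_width: 0.0392
grip_force: 0.0
```

Run:
```python
from h import *
tool(); c=cam('wrist'); save(c,'wrist2.png'); W=pts(c)
P=(W[...,:2]-T0); s=P@D; l=P@N
m=(abs(l)<.03)&(s>-.1)&(s<.02)&(W[...,2]>.09)&(W[...,2]<.14)
for a in np.arange(-.1,.1,.01):
    k=(abs(l)<.03)&(s>a)&(s<a+.01)
    if k.sum(): print(round(a,2),k.sum(),np.round(np.percentile(W[k][:,2],[5,50,95]),3))
```

```text
t 5.5 s,lat,z [-7.330e-02 -1.000e-04  1.682e-01] tool x in (D,N,z) [ 1.0e+00 -1.1e-03  2.0e-04] F [-0.4 -0.7  0.4] q [0.08 0.58 1.79 0.   0.77 0.14]
-0.09 247 [0.108 0.149 0.157]
-0.08 726 [0.106 0.149 0.167]
-0.07 2025 [0.11  0.136 0.176]
-0.06 3261 [0.122 0.192 0.212]
-0.05 24072 [0.121 0.205 0.217]
-0.04 4819 [0.007 0.119 0.193]
-0.03 2866 [0.006 0.114 0.116]
-0.02 1386 [0.006 0.008 0.114]
-0.01 804 [0.006 0.007 0.008]
-0.0 818 [0.006 0.007 0.008]
0.01 828 [0.006 0.007 0.008]
0.02 841 [0.006 0.007 0.008]
0.03 920 [0.006 0.007 0.008]
0.04 941 [0.006 0.007 0.008]
0.05 1005 [0.006 0.007 0.008]
0.06 1020 [0.006 0.007 0.008]
0.07 1061 [0.006 0.007 0.008]
0.08 1111 [0.005 0.007 0.008]
0.09 254 [0.005 0.007 0.008]
```

The wrist view shows the grey block's top at (315,205), between the rails and square to them. Its depth profile falls from 122 mm to 114 mm towards the stop, so it is tipping rather than sliding.

>>> send_rows(
  deltas="4 0 0 0 0 0 0.45;4 0 0 0 0 0 0.45;4 0 0 0 0 0 0.45;4 0 0 0 0 0 0.45;4 0 0 0 0 0 0.45;4 0 0 0 0 0 0.45;0 0 0 0 0 0 0.45;0 0 0 0 0 0 0.45;0 0 0 0 0 0 0.45",
)

```text
time: 6.68
position: [0.5068, 0.1748, 0.1682]
tool_rot: [0.729, 0.685, -0.0, -0.0]
ft_force: [-0.3, -0.2, 0.2]
grip_width: 0.039
grip_force: 0.0
```

Run:
```python
from h import *
tool(); c=cam('wrist'); save(c,'wrist3.png'); W=pts(c)
P=(W[...,:2]-T0); s=P@D; l=P@N
for a in np.arange(-.08,.11,.01):
    k=(abs(l)<.03)&(s>a)&(s<a+.01)
    if k.sum(): print(round(a,2),k.sum(),np.round(np.percentile(W[k][:,2],[5,50,95]),3))
```

```text
t 6.67 s,lat,z [-0.0499 -0.0002  0.1682] tool x in (D,N,z) [ 1.     -0.0017 -0.    ] F [-0.3 -0.2  0.2] q [ 0.12  0.59  1.76 -0.    0.78  0.19]
-0.08 560 [0.006 0.007 0.008]
-0.07 615 [0.006 0.007 0.008]
-0.06 723 [0.106 0.149 0.162]
-0.05 1834 [0.046 0.124 0.171]
-0.04 2542 [0.046 0.13  0.212]
-0.03 21331 [0.185 0.208 0.217]
-0.02 6352 [0.041 0.186 0.193]
-0.01 947 [0.04  0.041 0.047]
-0.0 1011 [0.04  0.041 0.047]
0.01 1042 [0.04  0.041 0.047]
0.02 1122 [0.04  0.046 0.048]
0.03 1141 [0.046 0.047 0.048]
0.04 1247 [0.046 0.047 0.048]
0.05 1261 [0.046 0.047 0.048]
0.06 598 [0.046 0.047 0.048]
0.07 944 [0.006 0.007 0.008]
0.08 1027 [0.006 0.007 0.008]
0.09 1043 [0.006 0.007 0.008]
0.1 1805 [0.006 0.015 0.032]
```

The block now lies flat with its top at 46 mm and the pocket recess at 40 mm facing up. It spans roughly s = -45 to +65 mm, and the stop is at 105 mm. Next I back off, go down and push.

>>> send_rows(
  deltas="-15 0 0 0 0 0 0.45;-16 0 0 0 0 0 0.45;0 0 0 0 0 0 0.45;0 0 30 0 0 0 0.45;0 0 30 0 0 0 0.45;0 0 16 0 0 0 0.45;0 0 0 0 0 0 0.45;10 0 0 0 0 0 0.45;8 0 0 0 0 0 0.45;5 0 0 0 0 0 0.45",
)

```text
time: 7.98
position: [0.5067, 0.1679, 0.093]
tool_rot: [0.729, 0.685, 0.001, 0.001]
ft_force: [0.2, 0.8, -0.6]
grip_width: 0.0391
grip_force: 0.0
```

>>> send_rows(
  deltas="5 0 0 0 0 0 0.45;5 0 0 0 0 0 0.45;5 0 0 0 0 0 0.45;5 0 0 0 0 0 0.45;5 0 0 0 0 0 0.45;5 0 0 0 0 0 0.45;4 0 0 0 0 0 0.45;0 0 0 0 0 0 0.45",
)

```text
time: 8.98
position: [0.5085, 0.2003, 0.0929]
tool_rot: [0.728, 0.685, -0.0, 0.001]
ft_force: [-0.2, -6.1, 4.6]
grip_width: 0.039
grip_force: 2.4
```

```bash
cat >> h.py <<'E'
def ends(c):
    W=pts(c); P=(W[...,:2]-T0); s=P@D; l=P@N; z=W[...,2]
    m=(abs(l)<.043)&(s<.1)&(s>-.12)&(z>.042)&(z<.052)
    print('lying: front s',np.round(np.percentile(s[m],[99,99.8]),4),'lat',np.round(np.percentile(l[m],[1,99]),4),'z',np.median(z[m]))
    st=(abs(l)<.04)&(s>.08)&(s<.13)&(z>.026)&(z<.036); print('stop face s',np.round(np.percentile(s[st],[1,5]),4))
    g=(abs(l)<.03)&(s>.03)&(s<.115)&(z<.012)&(z>0); print('floor px',g.sum(),np.round(np.percentile(s[g],[2,98]),4) if g.sum() else '')
E
python3 - <<'E'
from h import *
tool(); c=cam('wrist'); save(c,'wrist4.png'); ends(c)
E
```

```text
t 8.97 s,lat,z [-0.0243 -0.0004  0.0929] tool x in (D,N,z) [ 1.0e+00 -3.0e-04 -1.4e-03] F [-0.2 -6.1  4.6] q [ 0.17  0.73  1.77 -0.    0.64  0.23]
lying: front s [0.096  0.0965] lat [-0.0385  0.0402] z 0.04684043386405312
stop face s [0.1055 0.1059]
floor px 57 [0.1061 0.1067]
```

>>> send_rows(
  deltas="3 0 0 0 0 0 0.45;3 0 0 0 0 0 0.45;2 0 0 0 0 0 0.45;1 0 0 0 0 0 0.45;0 0 0 0 0 0 0.45",
)

```text
time: 9.65
position: [0.509, 0.2086, 0.0929]
tool_rot: [0.728, 0.685, -0.001, 0.001]
ft_force: [-0.0, -8.0, 7.0]
grip_width: 0.0396
grip_force: 4.0
```

>>> send_rows(
  deltas="1 0 0 0 0 0 0.45;1 0 0 0 0 0 0.45;0 0 0 0 0 0 0.45",
)

```text
time: 10.02
position: [0.5091, 0.2089, 0.0929]
tool_rot: [0.728, 0.685, -0.002, 0.001]
ft_force: [-0.2, -15.7, 6.1]
grip_width: 0.0395
grip_force: 7.7
```

Run:
```python
from h import *
tool(); c=cam('wrist'); save(c,'wrist5.png'); ends(c)
```

```text
t 10.03 s,lat,z [-0.0157 -0.0005  0.0929] tool x in (D,N,z) [ 1.0e+00  7.0e-04 -4.9e-03] F [ -0.2 -15.7   6.1] q [ 0.19  0.74  1.76 -0.01  0.65  0.25]
lying: front s [0.0994 0.0999] lat [-0.0385  0.0402] z 0.04683525569234086
stop face s [0.1081 0.1085]
floor px 0
```

The force doubled over 0.3 mm of travel and no floor shows before the stop, so the block is home. Now I retreat and check.

>>> send_rows(
  deltas="-5 0 0 0 0 0 0.45;-15 0 0 0 0 0 0.45;-30 0 0 0 0 0 0.45;-20 0 0 0 0 0 0.45;0 0 -40 0 0 0 0.45;0 0 -50 0 0 0 0.45;0 0 -50 0 0 0 0.45;0 0 0 0 0 0 0.45;0 0 0 0 0 0 0.45",
)

```text
time: 11.2
position: [0.5041, 0.1418, 0.2319]
tool_rot: [0.729, 0.685, -0.0, -0.0]
ft_force: [0.2, 0.2, 0.4]
grip_width: 0.0388
grip_force: 0.0
```

```bash
sed -i 's/(s<.1)&(s>-.12)/(s<.115)\&(s>-.12)/' h.py
python3 - <<'E'
from h import *
tool(); c=cam('wrist'); save(c,'wrist6.png'); ends(c)
W=pts(c);P=W[...,:2]-T0;s=P@D;l=P@N;z=W[...,2]
m=(abs(l)<.043)&(s<.115)&(s>-.05)&(z>.038)&(z<.052)
r=cv2.minAreaRect(np.stack([s[m],l[m]],1).astype(np.float32));print(np.round(r[0],4),np.round(r[1],4),round(r[2],2))
E
```

```text
t 11.2 s,lat,z [-0.0829  0.0004  0.2319] tool x in (D,N,z) [ 1.0e+00 -1.6e-03  1.0e-04] F [0.2 0.2 0.4] q [0.06 0.48 1.75 0.   0.92 0.12]
lying: front s [0.0896 0.0901] lat [-0.0383  0.0406] z 0.04678249476143065Traceback (most recent call last):
  File "<stdin>", line 2, in <module>
  File "h.py", line 22, in ends
    st=(abs(l)<.04)&(s>.08)&(s<.13)&(z>.026)&(z<.036); print('stop face s',np.round(np.percentile(s[st],[1,5]),4))
                                                                                    ~~~~~~~~~~~~~^^^^^^^^^^^^^
    return _quantile_unchecked(
        a, q, axis, out, overwrite_input, method, keepdims, weights)
    return _ureduce(a,
                    func=_quantile_ureduce_func,
    ...<5 lines>...
                    overwrite_input=overwrite_input,
                    method=method)
    r = func(a, **kwargs)
    result = _quantile(arr,
                       quantiles=q,
    ...<2 lines>...
                       out=out,
                       weights=wgt)
    slices_having_nans = np.isnan(arr[-1, ...])
                                  ~~~^^^^^^^^^
IndexError: index -1 is out of bounds for axis 0 with size 0
```

View pics/wrist6.png

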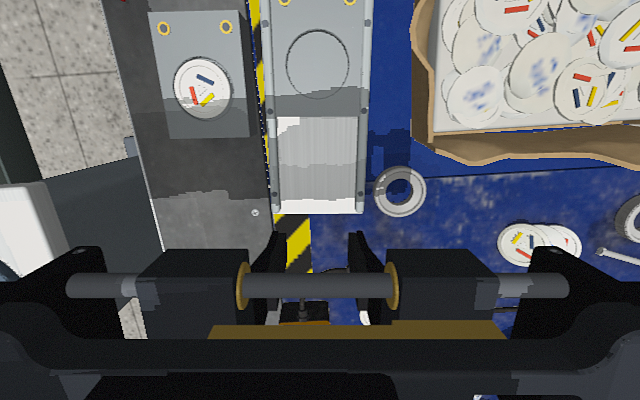

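The wrist view shows the block lying with its round pocket up at (317,63), square between the rails. The spare and ring are in place, but the stop is out of view. I'll measure the gap from the top camera.

Run:
```python
from h import *
c=cam('top'); save(c,'top7.png',(180,140,320,280),4); W=pts(c);P=W[...,:2]-T0;s=P@D;l=P@N;z=W[...,2]
m=(abs(l)<.043)&(s<.13)&(s>-.05)&(z>.036)&(z<.052)
r=cv2.minAreaRect(np.stack([s[m],l[m]],1).astype(np.float32));print(m.sum(),np.round(r[0],4),np.round(r[1],4),round(r[2],2))
print([ (round(a,3),np.round(np.nanmedian(z[(abs(l)<.03)&(s>a)&(s<=a+.003)]),3)) for a in np.arange(.09,.121,.003)])
for t in('spare','ring'):
    q=robot.cut_out('top',t)[0]; print(t,np.round(q['box']))
```

```text
499 [ 0.0541 -0.0001] [0.1148 0.0812] 1.82
[(np.float64(0.09), np.float64(0.045)), (np.float64(0.093), np.float64(0.045)), (np.float64(0.096), np.float64(0.047)), (np.float64(0.099), np.float64(0.045)), (np.float64(0.102), np.float64(0.045)), (np.float64(0.105), np.float64(0.042)), (np.float64(0.108), np.float64(0.031)), (np.float64(0.111), np.float64(0.031)), (np.float64(0.114), np.float64(0.031)), (np.float64(0.117), np.float64(0.029)), (np.float64(0.12), np.float64(nan))]
spare [211. 230. 219. 257.]
ring [291. 161. 296. 177.]
  return np.nanmean(a, axis, out=out, keepdims=keepdims)
```

View pics/top7.png

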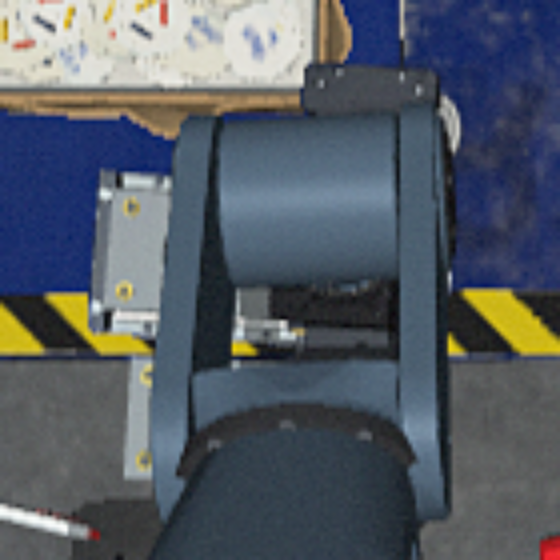

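The block's end at crop (108,250) meets the dark stop with no floor showing between them. In the depth data, the block surface runs straight into the stop at s = 0.107 m. The arm is clear, so I'm handing in.

```bash
python3 -c "
from rig import robot
print(robot.hand_in())"
```

```text
the job is handed in; nothing more can be done
None
```

The carrier was tipped onto its back, pocket up between the rails, and pushed home against the stop; the arm is clear and the job is handed in, though no verdict came back.

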